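# Set the bench load and close its isolator

## Robot

A 6-joint arm with a two-finger parallel gripper is mounted at the origin on the work surface. World frame = base frame: x ahead of the robot, y to its left, z up, the work surface at z = 0. Lengths are in m, angles in degrees, forces in N, time in s.
With the tool pointing down it reaches from about 0.4 to 0.825 m from the base axis. Payload 7 kg.
Tool frame: the origin (TCP) lies between the finger pads; the fingertips stand 22 mm ahead of it and the grasp point (between the pads) lies 3 mm ahead of it; z points along the fingers, y is the line along which they close (so a half turn about z gives the same grasp; the last joint's range is limited). The gripper opens to 88 mm and grips with 3 to 60 N. Pads are 19 mm wide; open, the fingers measure 130 mm over their backs; the gripper's body (78 mm by 193 mm) begins 47 mm behind the grasp point.
Start: joints at [-52.706, 20.546, 0.682, 0, -70.136, -16.507], TCP at [0.24, -0.631, 0.249] pointing down, gripper open.
Joint ranges: [-176.03, 176.03], [-82.01, 121.73], [-58.28, 71.71], [-173.87, 95.51], [-174.79, -0.11], [-173.66, 173.66]. Speed limits (degrees/s): [136.94, 136.94, 172.46, 180, 180, 180].

## Interface

Orientations are given as [roll, pitch, yaw] about the fixed x, y, z axes, in that order (R = Rz(yaw) Ry(pitch) Rx(roll)).
In Python, from plant import r, vision gives the robot as it stands.
- The arm moves only by the shell command python3 -m pendant 'ROWS' [FORCE]. ROWS is JSON, a list that holds one entry, the list of rows, each a list of 7 numbers: the shift along the tool's x, y, z scaled (see below), then the turn, a rotation vector about the tool's x, y, z scaled (see below), then the opening, from -1 (shut) to 1 (fully open). In form: [[[x, y, z, wx, wy, wz, fingers], ...]]. A call has exactly 8 rows; each row shifts and turns the commanded pose from where the row before left it, along the tool's axes as they then stand; what a row does not reach is not made up. The controller multiplies each number of a shift by 20 mm and each number of a turn by 4 degrees. A row lasts 1/10 s, in which the tool goes at most 50 mm and 8.59 degrees, less where a joint would pass 70% of its speed; a pose out of reach is approached as far as the arm can. A call with a number of a shift or a turn outside -1 to 1 is refused whole. A call with a gripper value outside its range is refused whole. The fingers move at their own pace and stop on an object; FORCE is the grip in N (left out, the last holds). Time passes only in rows, so rows that do not move let the fingers close, or fill a call up. It gives the time, the measured TCP pose, the force, the opening and the grip force at its end, in the units of the state.
- r.get_state(): the state, without advancing time (a new reading comes with each control period).
- vision.capture(name): name is "side" or "top" or "wrist"; returns a dict with "frame" (400x640x3 uint8, blue, green, red), "depth" (400x640 float32, m along the optical axis (not along the pixel's ray), 0 where there is no reading), "camera_matrix" (3x3 intrinsics, pixels), "extrinsics" (4x4, takes a point from world to camera coordinates); the wrist camera has in their place "hand_eye" (4x4, takes a point from camera to tool coordinates, whose origin is the TCP and whose axes are the flange's). Camera axes: x right, y up, looking along -z (the intrinsics and any distortion apply to the point x, -y, -z); pixel columns grow to the right and rows downward; lengths in m; the calibration is good to about 2 mm. A picture is of the moment at which its call begins: read the wrist's pose just before it.
- r.close_job(): hands the job in; it is judged then, once.
The state is a dict: "time_s": time; "joints": joint angles; "qd": joint speeds; "joint_torque": joint torques, N m; "tcp_pos": TCP position; "eef_rot": TCP orientation; "contact_force": force on the tool from outside, world axes, zero at the start; "moment": the same for the moment, N m; "gripper_width": finger opening in m; "gripper_force": force on a finger pad.
Only numpy, scipy, OpenCV 4.12 (cv2) and the standard library are available. Lean on these libraries where they do the work, as an engineer would, in place of code of your own. Each camera call takes 0.05 s, during which the arm holds its last target. There are 200 camera calls.

## Task

Put the bench load on its big resistor: without gripping it, push the selector arm round with a fingertip until it points squarely at the tall white tube, and leave it there. Only then push the isolator's link arm shut, fully home against its brass block, again only pushing it from one side and never pinching. Leave everything else on the bench where it stands.

Things in the scene. Friction and masses are not known exactly. Their poses are not given: they have to be found in the camera images.
- load_box: bench load: grey metal box 200 (its x) x 280 (its y) x 60 mm high, fixed. Origin: centre of its underside, z up. On top: the selector arm and four upright white tubes standing 115 mm from the selector's axis at about -80, -46, +46 and +80 degrees from the box's +x, in unknown order; the arm starts between the inner two
- selector (a joint): angle of the selector arm (rad): 0 points along the load box's +x (away from the robot), positive is anticlockwise from above, free from -1.9 to 1.9. It turns about the vertical axis through point selector_hub and stays by friction where it is left; about 2 N sideways at 60 from the axis turns it (sizes in mm)
- selector_hub (a point): point on the selector's turning axis at the mid height of its arm: 28 above the load box's top (88 above the bench). The hub is round, 44 diameter, and its top is 46 above the box's top (sizes in mm)
- selector_tip (a point): point of the black selector arm, 92 from the axis. The arm is a straight bar 15.5 wide over its two side faces; those stand from 20 to 36 above the box's top (its middle rib up to 39), with free space below. Touching one side face is pushing; pressing both side faces at once is pinching (sizes in mm)
- selector_aim (a point): imaginary point straight ahead of the selector's tip, 115 from the axis: where the arm points, on the circle on which the tubes stand (sizes in mm)
- tube_tall: the tall resistor tube: white ceramic with steel ends, upright, 20 diameter x 65 high, fixed on the load box. Origin at the centre of its foot, on the box's top (sizes in mm)
- tube_short_a: short tube, 20 diameter x 34 high, otherwise like the tall one (sizes in mm)
- tube_short_b: short tube, 20 diameter x 34 high, otherwise like the tall one (sizes in mm)
- tube_thick: short thick tube, 26 diameter x 34 high, otherwise like the tall one (sizes in mm)
- isolator: isolator: smaller grey metal box 150 (its x) x 120 (its y) x 50 high, fixed to the bench to the right of the load box. Origin at the centre of its underside, z up. On its top: the link arm and a brass contact block 30 x 16 x 36 high on its +y side (sizes in mm)
- link (a joint): angle of the isolator's link arm (rad): 0 is closed, arm along the isolator's +x, left side face against the brass block (a hard stop); grows clockwise from above as it opens, up to 1.3. Starts at 0.7 to 1.2. Turns about the vertical axis through point link_hub, stays by friction where left; about 2 N at 60 mm from the axis turns it
- link_hub (a point): point on the link's turning axis at the mid height of its arm: 28 above the isolator's top (78 above the bench). Hub as the selector's (sizes in mm)
- link_tip (a point): point of the black link arm, 100 from the axis. Same bar section as the selector arm: side faces from 20 to 36 above the isolator's top, 15.5 wide (sizes in mm)
- nut_jar: bystander: small closed clear jar, 32 diameter x 34 high, standing loose on the near left corner of the load box. Loose; origin at its underside's centre (sizes in mm)
- flux_bottle: bystander: small bottle, 34 diameter x 70 high. Loose; origin at its underside's centre (sizes in mm)
- solder_spool: bystander: metal solder spool standing on end, 48 diameter x 36 high. Loose; origin at its underside's centre (sizes in mm)
- screwdriver: bystander: screwdriver lying down, 190 long, loose (sizes in mm)
- cup: bystander: open grey cup, 72 diameter x 85 high. Loose; origin at its underside's centre (sizes in mm)
- heat_sink: bystander: finned aluminium heat sink, 60 x 50 x 28 high. Loose; origin at its underside's centre (sizes in mm)
- multimeter: bystander: green hand multimeter lying on its back, 190 x 90 x 51 high. Loose; origin at its underside's centre (sizes in mm)
Mind the look-alikes: they are no part of the job. What is shaped like the isolator but purple is not meant.

How it is judged (in metres and radians):
On the way, in this order (a step that is already met when the one before it is completed fails the run):
1. the selector arm points at the tall tube while the isolator is still open (horizontal distance between selector_aim and tube_tall below 0.01 m and value of joint link above 0.4 rad), for 0.3 s.
2. the isolator's link arm is closed against its block (horizontal distance between selector_aim and tube_tall below 0.01 m and value of joint link below 0.08 rad), for 0.2 s.
At the end, for the whole second after the job is handed in: The line of the selector arm passes within 10 mm of the tall tube's axis (at the tube), the link arm is within 0.08 rad of its stop, both arms are at rest, and no bystander has moved more than 25 mm (all of step 2 and velocity of joint selector between -0.05 and 0.05 rad/s and velocity of joint link between -0.05 and 0.05 rad/s and distance of each of nut_jar, flux_bottle, solder_spool, screwdriver, cup, heat_sink, multimeter from where it was at the start of the episode below 0.025 m); the robot touches nothing.
It fails at once if the isolator is closed while the selector does not point at the tall tube (value of joint link below 0.2 rad and horizontal distance between selector_aim and tube_tall above 0.012 m).
It fails at once if the selector arm is pinched (both side faces pressed at once) instead of pushed (contact force between the fingers and selector_left above 1 N and contact force between the fingers and selector_right above 1 N).
It fails at once if the link arm is pinched (both side faces pressed at once) instead of pushed (contact force between the fingers and link_left above 1 N and contact force between the fingers and link_right above 1 N).
It fails at once if a loose bystander is shifted, lifted or knocked by more than 25 mm (distance of any of nut_jar, flux_bottle, solder_spool, screwdriver, cup, heat_sink, multimeter from where it was at the start of the episode above 0.025 m).
It also fails if it takes over 58 s, if anything falls off the work surface, if the arm or the gripper's body presses on something with over 40 N, if the wrist force passes 120 N, or if a joint passes its speed limit or range.

## Working session

There is one attempt and no reset: what is moved stays moved. The work goes in short steps, Python scripts to look and compute and a shell command to move; the robot and the scene stay as the last step left them, time stands still between calls to the robot, and variables do not carry over. Pictures are saved under pics/ and viewed, at most 11 in all, crops included, and the job is handed in when it is done.

```bash
mkdir -p pics; cat > h.py <<'E'
import numpy as np, cv2, pickle
from plant import r, vision
def world(c, u, v, z=None):
    """pixels -> world points, from depth, or on the plane z"""
    K=c["camera_matrix"]; T=np.linalg.inv(c["extrinsics"])
    u=np.asarray(u,float); v=np.asarray(v,float)
    d=np.stack([(u-K[0,2])/K[0,0], -(v-K[1,2])/K[1,1], -np.ones_like(u)],-1)
    R,t=T[:3,:3],T[:3,3]
    if z is None: s=c["depth"][v.astype(int),u.astype(int)]
    else: s=(z-t[2])/(d@R.T)[...,2]
    return (d*np.asarray(s)[...,None])@R.T+t
E
python3 - <<'E'
from h import *
for n in("top","side"):
    c=vision.capture(n); cv2.imwrite(f"pics/{n}0.png",c["frame"]); pickle.dump(c,open(f"{n}0.pkl","wb"))
    print(n,[k for k in c],c["camera_matrix"].tolist(),c["extrinsics"].round(3).tolist())
print(r.get_state())
E
```

```text
top ['frame', 'depth', 'camera_matrix', 'extrinsics'] [[420.070578438437, 0.0, 323.8070045210426], [0.0, 420.070578438437, 197.8382003376901], [0.0, 0.0, 1.0]] [[-0.015, -1.0, 0.011, -0.11], [0.999, -0.015, 0.03, -0.501], [-0.03, 0.011, 0.999, -1.512], [0.0, 0.0, 0.0, 1.0]]
side ['frame', 'depth', 'camera_matrix', 'extrinsics'] [[387.7861856492562, 0.0, 324.06405069640016], [0.0, 387.7861856492562, 202.04281753542298], [0.0, 0.0, 1.0]] [[-0.81, -0.586, -0.017, 0.347], [0.35, -0.506, 0.788, -0.312], [-0.47, 0.633, 0.615, -0.894], [0.0, 0.0, 0.0, 1.0]]
{'time_s': 0.1, 'joints': array([-5.27047305e+01,  2.05882490e+01,  6.39684091e-01, -1.49150855e-02,
       -7.01356598e+01, -1.65062182e+01]), 'qd': array([ 0.02599909, -0.17875548,  0.13842863,  0.05987334,  0.00097283,
       -0.0547632 ]), 'joint_torque': array([-4.51554341e-03, -5.84161878e+01,  2.93746662e+01,  7.01562256e+00,
        1.00647920e-02, -5.99026475e-05]), 'tcp_pos': array([ 0.23939615, -0.63070433,  0.24771988]), 'eef_rot': array([ 1.79915262e+02, -1.04876546e-02, -1.59216019e+02]), 'contact_force': array([ 0.07844443, -0.32161072, -0.26006919]), 'moment': array([-0.00166257, -0.02325629, -0.01612845]), 'gripper_force': 0.0, 'gripper_width': 0.08763861551994569}
```

View pics/top0.png

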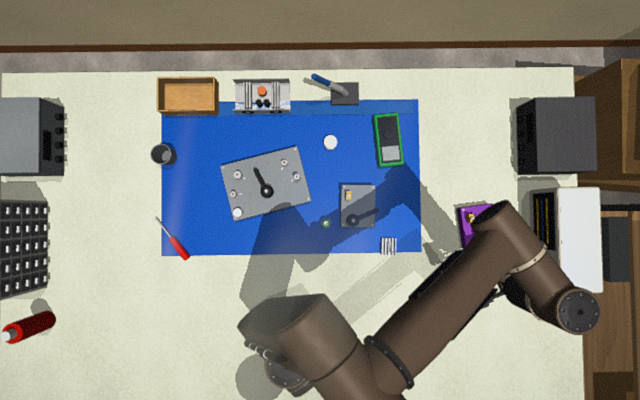

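View pics/side0.png

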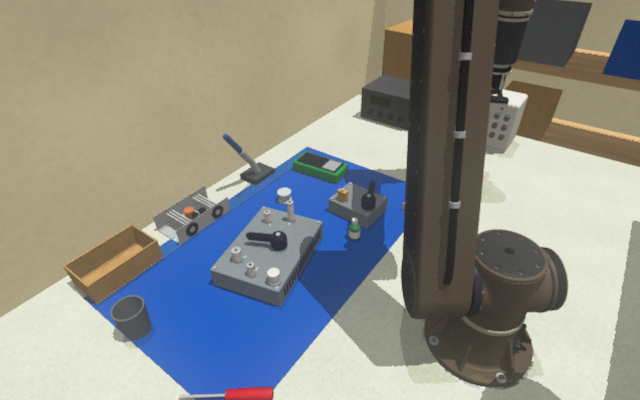

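Top view: load box at (265,183) with hub (267,190) and selector tip (257,168). Tubes are near (236,195), (237,175), (284,162) and (296,176). The grey isolator is at (357,205). The purple look-alike at (475,222) is not meant. The side view shows one tall tube at (290,210). Next I measure with depth and confirm in an enlarged crop.

```bash
python3 - <<'E'
from h import *
c=pickle.load(open("top0.pkl","rb"))
vv,uu=np.mgrid[140:260,205:400]; P=world(c,uu,vv); z=P[...,2]
np.set_printoptions(precision=4,suppress=True)
def comp(m,name,mn=4):
    n,l,st,ce=cv2.connectedComponentsWithStats(m.astype(np.uint8))
    for i in range(1,n):
        if st[i,4]>=mn: q=P[l==i]; print(name,st[i,4],"px",(ce[i]+[205,140]).round(1),"mean",q.mean(0),"med z",np.median(q[:,2]),"max",q[:,2].max())
comp((z>.08)&(z<.3),"z>80")
comp((z>.055)&(z<.068),"boxtop",100)
comp((z>.044)&(z<.054),"isotop",60)
for lo,hi,n in((.055,.3,"box"),(.044,.3,"iso")):
    m=(z>lo)&(z<.3)
    k,l,st,ce=cv2.connectedComponentsWithStats(m.astype(np.uint8))
    for i in range(1,k):
        if st[i,4]>200:
            q=P[l==i][:,:2].astype(np.float32)*1000; print(n,st[i,4],ce[i]+[205,140],cv2.minAreaRect(q))
f=c["frame"][140:240,210:385]; cv2.imwrite("pics/crop0.png",cv2.resize(f,None,fx=4.5,fy=4.5,interpolation=cv2.INTER_CUBIC))
E
```

```text
z>80 27 px [283.5 162.1] mean [0.6212 0.0195 0.0933] med z 0.09435210034316865 max 0.09973542560342841
z>80 223 px [263.  184.7] mean [0.5445 0.0898 0.0985] med z 0.09903453200593915 max 0.11062299453758073
z>80 47 px [236.8 174.1] mean [0.5823 0.1794 0.0935] med z 0.09390927252433467 max 0.09970961001087808
z>80 31 px [296.3 176.5] mean [ 0.5689 -0.0251  0.1205] med z 0.12474295071701902 max 0.13156717336828638
z>80 30 px [232.5 193.3] mean [0.5169 0.1948 0.0921] med z 0.09365042047346728 max 0.09791187163529935
z>80 44 px [348.  194.9] mean [ 0.5058 -0.1997  0.087 ] med z 0.08686684925207111 max 0.09510954796794246
z>80 67 px [237.  211.9] mean [0.4534 0.1797 0.0937] med z 0.09409195810280169 max 0.10338072167743029
z>80 219 px [359.1 216.7] mean [ 0.4307 -0.2364  0.0886] med z 0.08824807004108792 max 0.100667898112343
boxtop 3800 px [265.7 182.4] mean [0.555  0.0853 0.0604] med z 0.060204750556323794 max 0.067977116431569
isotop 857 px [356.  200.4] mean [ 0.4874 -0.2304  0.0494] med z 0.049491893856763225 max 0.05397145488880395
isotop 157 px [366.6 221.3] mean [ 0.4134 -0.2665  0.0492] med z 0.04915913269552208 max 0.05398712749606438
box 4273 [264.7948 182.828 ] ((553.8280029296875, 88.199951171875), (199.82296752929688, 280.1554870605469), 13.760310173034668)
box 231 [358.8095 216.6104] ((429.5282287597656, -249.14295959472656), (40.888214111328125, 116.58329772949219), 12.959263801574707)
iso 4562 [264.9244 182.8461] ((554.1611328125, 88.53490447998047), (200.85882568359375, 280.6629333496094), 13.810914039611816)
iso 1387 [357.5753 205.465 ] ((470.4432373046875, -239.42507934570312), (127.94766235351562, 149.23057556152344), 87.73731231689453)
```

View pics/crop0.png

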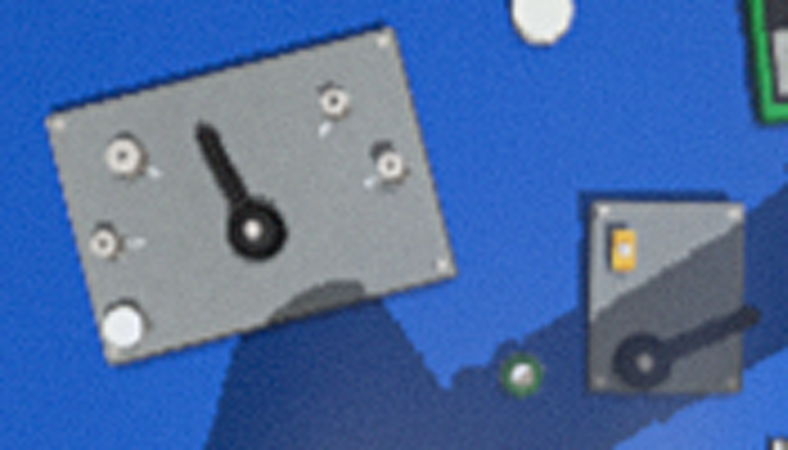

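Four tubes are on the box: the thick one at (237,174), short ones at (232,193) and (283,162), and one at (296.5,176.5). Depth puts the top of the last at z≈0.125 (65 mm above the box), against about 0.094 for the others. That makes it the tall tube, and the crop and the side view agree. The grey isolator with the brass block is the right one, and its link arm points to the lower right. Next I work out the pivots, the angles and the first tool pose.

```bash
cat >> h.py <<'E'
np.set_printoptions(precision=4,suppress=True)
def armdir(c,hub,lo,hi,L):
    vv,uu=np.mgrid[130:270,190:420]; P=world(c,uu,vv).reshape(-1,3)
    dark=c["frame"][130:270,190:420].max(-1).reshape(-1)<75
    d=P[:,:2]-hub; rr=np.hypot(*d.T)
    m=dark&(P[:,2]>lo)&(P[:,2]<hi)&(rr>30)&(rr<L+4)
    q=d[m]; return np.degrees(np.arctan2(q[:,1].mean() if 0 else np.sum(q[:,1]),np.sum(q[:,0]))), m.sum()
E
sed -i 's/q\[:,1\].mean() if 0 else //; s/rr>30)&(rr<L+4)/rr>.03)\&(rr<L+.004)/' h.py
python3 - <<'E'
from h import *
c=pickle.load(open("top0.pkl","rb"))
k=lambda x,y:(210+x/4.5-.4,140+y/4.5-.4)
hub=world(c,*k(255,229),z=.106); tall=world(c,*k(390,164),z=.125); lh=world(c,*k(643,361),z=.096)
sa=world(c,*k(333,100),z=.094); th=world(c,*k(124,156),z=.094); sb=world(c,*k(104,242),z=.094)
print("hub",hub,"link hub",lh)
for n,p in(("tall",tall),("sa",sa),("th",th),("sb",sb)):
    d=(p-hub)[:2]; print(n,p,np.hypot(*d),np.degrees(np.arctan2(d[1],d[0])))
print("selector",armdir(c,hub[:2],.082,.103,.092)," link",armdir(c,lh[:2],.072,.093,.1))
for t,h,L,z in(((205,130),hub,92,.098),((755,315),lh,100,.088)):
    d=(world(c,*k(*t),z=z)-h)[:2]; print("tip",np.hypot(*d),np.degrees(np.arctan2(d[1],d[0])))
vv,uu=np.mgrid[140:260,205:400]; P=world(c,uu,vv).reshape(-1,3)
for h,lo,hi in((hub,.102,.113),(lh,.092,.103)):
    q=P[(abs(P[:,2]-(lo+hi)/2)<(hi-lo)/2)&(np.hypot(*(P[:,:2]-h[:2]).T)<.035)]; print("hub depth",len(q),q.mean(0), (q.max(0)+q.min(0))/2)
E
```

```text
hub [0.5243 0.0779 0.106 ] link hub [ 0.4204 -0.213   0.096 ]
tall [ 0.5702 -0.0252  0.125 ] 0.11283887725086557 -65.9853204960514
sa [0.6221 0.0191 0.094 ] 0.11414059705221935 -30.989953392274632
th [0.5817 0.178  0.094 ] 0.11541031739100084 60.13588973321624
sb [0.5167 0.1937 0.094 ] 0.116031431395875 93.74407111185099
selector (np.float64(27.979438463161966), np.int64(71))  link (np.float64(-68.09146632940566), np.int64(23))
tip 0.08491379849417248 26.553173652700625
tip 0.09292711888018666 -68.85985107421197
hub depth 47 [0.5236 0.0806 0.1048] [0.5226 0.0808 0.1064]
hub depth 46 [ 0.4225 -0.2148  0.0946] [ 0.4214 -0.2183  0.0964]
```

```bash
python3 -m pendant '[[[0,0,-0.5,0,0,0,-1],[0,0,-0.5,0,0,0,-1],[0,0,0,0,0,0,-1],[0,0,0,0,0,0,-1],[0,0,0,0,0,0,-1],[0,0,0,0,0,0,-1],[0,0,0,0,0,0,-1],[0,0,0,0,0,0,-1]]]' 20
```

```text
time_s: 0.9
tcp_pos: [0.2395, -0.631, 0.2683]
eef_rot: [180.0, -0.0, -159.2]
contact_force: [-0.1, -0.2, -0.5]
gripper_width: 0.0291
gripper_force: 0.0
```

The numbers agree: tube radii come out at 113–116 mm, the tall tube lies at −66° in world, the selector arm is at about 27.5°, and the link arm is at −68.5°. Now I travel high over to the selector's left side.

```bash
python3 -m pendant '[[[-0.89,0.96,0,0,0,0,-1],[-0.89,0.96,0,0,0,0,-1],[-0.89,0.96,0,0,0,0,-1],[-0.89,0.96,0,0,0,0,-1],[-0.89,0.96,0,0,0,0,-1],[-0.89,0.96,0,0,0,0,-1],[-0.89,0.96,0,0,0,0,-1],[-0.89,0.96,0,0,0,0,-1]]]' && python3 -m pendant '[[[-0.89,0.96,0,0,0,0,-1],[-0.89,0.96,0,0,0,0,-1],[-0.89,0.96,0,0,0,0,-1],[-0.89,0.96,0,0,0,0,-1],[-0.89,0.96,0,0,0,0,-1],[-0.89,0.96,0,0,0,0,-1],[-0.89,0.96,0,0,0,0,-1],[-0.89,0.96,0,0,0,0,-1]]]'; python3 -c "
from h import *
print(r.get_state()['joints'])"
```

```text
time_s: 1.7
tcp_pos: [0.3184, -0.4359, 0.2686]
eef_rot: [-180.0, 0.0, -159.2]
contact_force: [0.8, -0.1, 0.1]
gripper_width: 0.0004
gripper_force: 0.0
time_s: 2.5
tcp_pos: [0.397, -0.2418, 0.2687]
eef_rot: [-180.0, 0.0, -159.2]
contact_force: [0.1, -0.2, -0.2]
gripper_width: 0.0004
gripper_force: 0.0
[ -6.9681  -0.5521 -22.8097   0.0011 -67.7186 -62.243 ]
```

Joint 6 would run near its limit with the tool facing this way, so I turn the tool half a turn here, high above everything.

```bash
python3 -m pendant '[[[0,0,0,0,0,-0.97,-1],[0,0,0,0,0,-0.97,-1],[0,0,0,0,0,-0.97,-1],[0,0,0,0,0,-0.97,-1],[0,0,0,0,0,-0.97,-1],[0,0,0,0,0,-0.97,-1],[0,0,0,0,0,-0.97,-1],[0,0,0,0,0,-0.97,-1]]]' && python3 -m pendant '[[[0,0,0,0,0,-0.97,-1],[0,0,0,0,0,-0.97,-1],[0,0,0,0,0,-0.97,-1],[0,0,0,0,0,-0.97,-1],[0,0,0,0,0,-0.97,-1],[0,0,0,0,0,-0.97,-1],[0,0,0,0,0,-0.97,-1],[0,0,0,0,0,-0.97,-1]]]' && python3 -m pendant '[[[0,0,0,0,0,-0.97,-1],[0,0,0,0,0,-0.97,-1],[0,0,0,0,0,-0.97,-1],[0,0,0,0,0,-0.97,-1],[0,0,0,0,0,-0.97,-1],[0,0,0,0,0,-0.97,-1],[0,0,0,0,0,-0.97,-1],[0,0,0,0,0,-0.97,-1]]]' && python3 -m pendant '[[[0,0,0,0,0,-0.97,-1],[0,0,0,0,0,-0.97,-1],[0,0,0,0,0,-0.97,-1],[0,0,0,0,0,-0.97,-1],[0,0,0,0,0,-0.97,-1],[0,0,0,0,0,-0.97,-1],[0,0,0,0,0,-0.97,-1],[0,0,0,0,0,-0.97,-1]]]' && python3 -m pendant '[[[0,0,0,0,0,-0.97,-1],[0,0,0,0,0,-0.97,-1],[0,0,0,0,0,-0.97,-1],[0,0,0,0,0,-0.97,-1],[0,0,0,0,0,-0.97,-1],[0,0,0,0,0,-0.97,-1],[0,0,0,0,0,-0.97,-1],[0,0,0,0,0,-0.97,-1]]]' && python3 -m pendant '[[[0,0,0,0,0,-0.97,-1],[0,0,0,0,0,-0.97,-1],[0,0,0,0,0,-0.97,-1],[0,0,0,0,0,-0.97,-1],[0,0,0,0,0,-0.97,-1],[0,0,0,0,0,-0.97,-1],[0,0,0,0,0,-0.97,-1],[0,0,0,0,0,-0.97,-1]]]'
```

```text
time_s: 3.3
tcp_pos: [0.3967, -0.2427, 0.2686]
eef_rot: [-180.0, 0.0, -128.0]
contact_force: [0.9, 0.7, 0.9]
gripper_width: 0.0004
gripper_force: 0.0
time_s: 4.1
tcp_pos: [0.3967, -0.2428, 0.2686]
eef_rot: [-180.0, 0.0, -97.0]
contact_force: [-0.3, -0.6, -0.5]
gripper_width: 0.0006
gripper_force: 0.0
time_s: 4.9
tcp_pos: [0.3967, -0.2428, 0.2687]
eef_rot: [-180.0, -0.0, -65.9]
contact_force: [-0.0, 0.1, 0.2]
gripper_width: 0.0005
gripper_force: 0.0
time_s: 5.7
tcp_pos: [0.3967, -0.2428, 0.2686]
eef_rot: [-180.0, -0.0, -34.9]
contact_force: [0.7, 0.9, -0.5]
gripper_width: 0.0005
gripper_force: 0.0
time_s: 6.5
tcp_pos: [0.3967, -0.2428, 0.2686]
eef_rot: [180.0, -0.0, -3.9]
contact_force: [0.1, -0.1, 0.5]
gripper_width: 0.0006
gripper_force: 0.0
time_s: 7.3
tcp_pos: [0.3967, -0.2428, 0.2686]
eef_rot: [180.0, -0.0, 27.2]
contact_force: [-0.5, -0.2, -0.1]
gripper_width: 0.0005
gripper_force: 0.0
```

```bash
python3 -m pendant '[[[0.98,-0.85,0,0,0,0,-1],[0.98,-0.85,0,0,0,0,-1],[0.98,-0.85,0,0,0,0,-1],[0.98,-0.85,0,0,0,0,-1],[0.98,-0.85,0,0,0,0,-1],[0.98,-0.85,0,0,0,0,-1],[0.98,-0.85,0,0,0,0,-1],[0.98,-0.85,0,0,0,0,-1]]]' && python3 -m pendant '[[[0.98,-0.85,0,0,0,0,-1],[0.98,-0.85,0,0,0,0,-1],[0.98,-0.85,0,0,0,0,-1],[0.98,-0.85,0,0,0,0,-1],[0.98,-0.85,0,0,0,0,-1],[0.98,-0.85,0,0,0,0,-1],[0.98,-0.85,0,0,0,0,-1],[0.98,-0.85,0,0,0,0,-1]]]' && python3 -m pendant '[[[0,0,0.7,0,0,0,-1],[0,0,0.7,0,0,0,-1],[0,0,0.7,0,0,0,-1],[0,0,0.7,0,0,0,-1],[0,0,0.7,0,0,0,-1],[0,0,0.7,0,0,0,-1],[0,0,0.7,0,0,0,-1],[0,0,0,0,0,0,-1]]]'
python3 - <<'E'
from h import *
a=vision.capture("side")["frame"][150:320,190:430]; b=vision.capture("wrist")["frame"]
a=cv2.resize(a,(640,453),interpolation=cv2.INTER_CUBIC); b=cv2.resize(b,None,fx=.5,fy=.5)
cv2.imwrite("pics/side1.png",a); cv2.imwrite("pics/wrist1.png",b); print(r.get_state()["joints"])
E
```

```text
time_s: 8.1
tcp_pos: [0.4749, -0.0493, 0.2688]
eef_rot: [180.0, -0.0, 27.0]
contact_force: [-0.6, -0.0, -0.3]
gripper_width: 0.0007
gripper_force: 0.0
time_s: 8.9
tcp_pos: [0.553, 0.1434, 0.2686]
eef_rot: [-180.0, -0.0, 27.0]
contact_force: [-0.6, -0.1, 0.5]
gripper_width: 0.0003
gripper_force: 0.0
time_s: 9.7
tcp_pos: [0.5516, 0.1418, 0.1686]
eef_rot: [-180.0, 0.2, 27.0]
contact_force: [0.5, 0.5, -0.6]
gripper_width: 0.0003
gripper_force: 0.0
[ 34.0738  14.4599 -18.8514   0.0189 -56.709   82.9534]
```

View pics/side1.png

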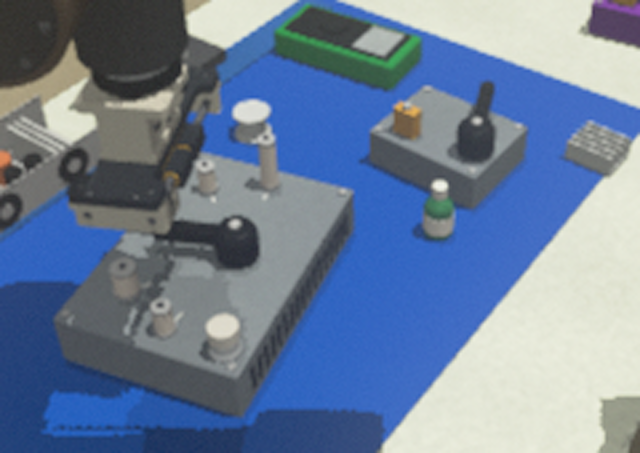

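View pics/wrist1.png

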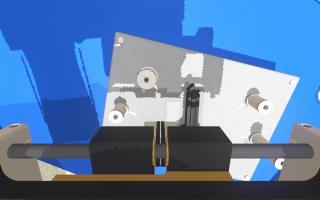

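The side crop shows the gripper at about (130,200), beside the selector arm (arm from (165,230) to hub (238,240)) and still above the box. The wrist view shows the arm tip at (192,85), just right of the shut fingers at (160,145), with the thick tube at (148,77). I check the fingers' real size from the wrist depth before going down.

```bash
python3 - <<'E'
from h import *
c=vision.capture("wrist"); K=c["camera_matrix"]; H=c["hand_eye"]; D=c["depth"]
print("cam at",H[:3,3],"axis",-H[:3,2])
vv,uu=np.mgrid[0:400,0:640]
p=np.stack([(uu-K[0,2])/K[0,0]*D,-(vv-K[1,2])/K[1,1]*D,-D],-1)@H[:3,:3].T+H[:3,3]
p=p[D>0]
for z0 in range(-70,30,8):
    q=p[(p[:,2]>z0/1e3)&(p[:,2]<(z0+8)/1e3)]*1e3
    if len(q)>20: print(z0,len(q),"x",np.percentile(q[:,0],[1,50,99]).round(),"y",np.percentile(q[:,1],[1,99]).round())
E
```

```text
cam at [ 0.0815 -0.0001 -0.1366] axis [-0.2993  0.0004  0.9541]
-70 22860 x [17. 31. 39.] y [-81.  81.]
-62 16731 x [ 8. 32. 40.] y [-82.  82.]
-54 6167 x [-0. 34. 40.] y [-86.  86.]
-46 588 x [-4. 13. 39.] y [-82.  82.]
-38 41 x [-9. -5.  1.] y [-4.  4.]
-30 326 x [-10.  -5.   9.] y [-4.  4.]
-22 183 x [ 9. 10. 12.] y [-4.  4.]
-14 197 x [ 9. 10. 12.] y [-5.  5.]
-6 181 x [ 6. 10. 12.] y [-6.  6.]
2 354 x [ 5. 11. 12.] y [-15.  15.]
10 407 x [ 9. 11. 12.] y [-16.  16.]
18 52 x [ 9. 10. 11.] y [-11.  14.]
```

The fingertips are about ±16 mm (y) × ±11 mm (x) and the body starts at −46 mm, so at TCP z = 0.097 the body clears the tall tube by 16 mm. I go down and approach the side face.

```bash
python3 -m pendant '[[[0,0,0.6,0,0,0,-1],[0,0,0.6,0,0,0,-1],[0,0,0.6,0,0,0,-1],[0,0,0.6,0,0,0,-1],[0,0,0.6,0,0,0,-1],[0,0,0.6,0,0,0,-1],[0,0,0,0,0,0,-1],[0,0,0,0,0,0,-1]]]' && python3 -m pendant '[[[0,0.1,0,0,0,0,-1],[0,0.1,0,0,0,0,-1],[0,0.1,0,0,0,0,-1],[0,0.1,0,0,0,0,-1],[0,0.1,0,0,0,0,-1],[0,0.1,0,0,0,0,-1],[0,0,0,0,0,0,-1],[0,0,0,0,0,0,-1]]]'
```

```text
time_s: 10.65
tcp_pos: [0.5526, 0.142, 0.0983]
eef_rot: [180.0, 0.0, 27.0]
contact_force: [-0.3, 0.0, 0.4]
gripper_width: 0.0002
gripper_force: 0.0
time_s: 11.45
tcp_pos: [0.558, 0.1313, 0.0985]
eef_rot: [-180.0, 0.0, 27.0]
contact_force: [-0.5, -0.2, 0.1]
gripper_width: 0.0005
gripper_force: 0.0
```

Now the arc about the hub, 4° per row.

```bash
python3 -m pendant '[[[0.1,0.19,0,0,0,1,-1],[0.1,0.19,0,0,0,1,-1],[0.1,0.19,0,0,0,1,-1],[0.1,0.19,0,0,0,1,-1],[0.1,0.19,0,0,0,1,-1],[0.1,0.19,0,0,0,1,-1],[0.1,0.19,0,0,0,1,-1],[0.1,0.19,0,0,0,1,-1]]]'
python3 - <<'E'
from h import *
c=vision.capture("side"); a=cv2.resize(c["frame"][150:320,190:430],(640,453),interpolation=cv2.INTER_CUBIC); cv2.imwrite("pics/side2.png",a)
s=r.get_state(); yaw=np.radians(s["eef_rot"][2]); d=s["tcp_pos"][:2]-[.524,.079]
print(d@[np.cos(yaw),np.sin(yaw)], d@[-np.sin(yaw),np.cos(yaw)], s["contact_force"], s["joints"])
E
```

```text
time_s: 12.25
tcp_pos: [0.5806, 0.1062, 0.0987]
eef_rot: [-179.9, -0.1, -5.1]
contact_force: [1.2, 1.9, -0.9]
gripper_width: 0.0008
gripper_force: 1.1
0.05401656101425475 0.03192025832536716 [0.8599 0.8754 0.1022] [ 29.2744  20.5311 -21.0173  -0.0082 -48.3926  55.3672]
```

View pics/side2.png

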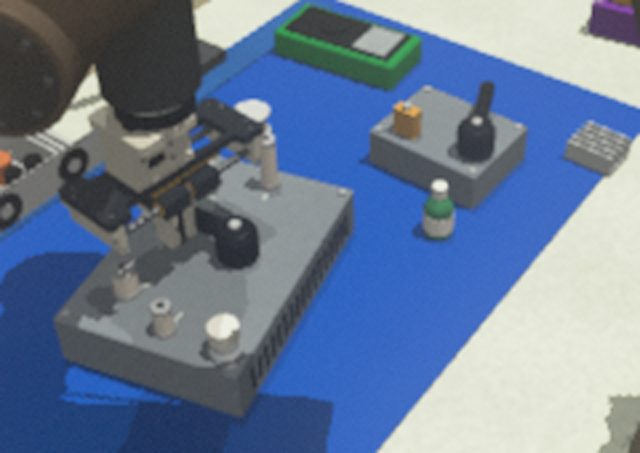

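The finger is pushing the selector arm, with the arm now swung right of its start, from the hub at (238,240) towards the finger at (180,215), and nothing else touched. I continue the arc.

```bash
python3 -m pendant '[[[0.1,0.19,0,0,0,1,-1],[0.1,0.19,0,0,0,1,-1],[0.1,0.19,0,0,0,1,-1],[0.1,0.19,0,0,0,1,-1],[0.1,0.19,0,0,0,1,-1],[0.1,0.19,0,0,0,1,-1],[0.1,0.19,0,0,0,1,-1],[0.1,0.19,0,0,0,1,-1]]]' && python3 -m pendant '[[[0.1,0.19,0,0,0,1,-1],[0.1,0.19,0,0,0,1,-1],[0.1,0.19,0,0,0,1,-1],[0.1,0.19,0,0,0,1,-1],[0.1,0.19,0,0,0,1,-1],[0,0,0,0,0,0,-1],[0,0,0,0,0,0,-1],[0,0,0,0,0,0,-1]]]'
python3 - <<'E'
from h import *
s=r.get_state(); yaw=np.radians(s["eef_rot"][2]); d=s["tcp_pos"][:2]-[.524,.079]
print(d@[np.cos(yaw),np.sin(yaw)], d@[-np.sin(yaw),np.cos(yaw)], s["contact_force"], s["joints"])
a=vision.capture("side"); b=vision.capture("wrist"); t=vision.capture("top")
pickle.dump((s,a,b,t),open("s3.pkl","wb"))
cv2.imwrite("pics/s3.png",np.vstack([np.hstack([cv2.resize(a["frame"][150:320,190:430],(400,283)),cv2.resize(t["frame"][130:250,205:375],(400,283))]),np.hstack([cv2.resize(b["frame"],(480,300)),np.zeros((300,320,3),np.uint8)])]))
E
```

```text
time_s: 13.1
tcp_pos: [0.5863, 0.0726, 0.0989]
eef_rot: [-179.9, -0.1, -37.0]
contact_force: [2.6, 0.9, 0.1]
gripper_width: 0.0001
gripper_force: 1.2
time_s: 13.9
tcp_pos: [0.5793, 0.052, 0.0987]
eef_rot: [-180.0, -0.0, -56.8]
contact_force: [2.4, 0.1, 0.9]
gripper_width: 0.0003
gripper_force: 0.8
0.052855734067325265 0.031472665009948844 [2.4459 0.1358 0.9011] [ 24.387   19.8343 -22.1292   0.0105 -48.0107   8.76  ]
```

View pics/s3.png

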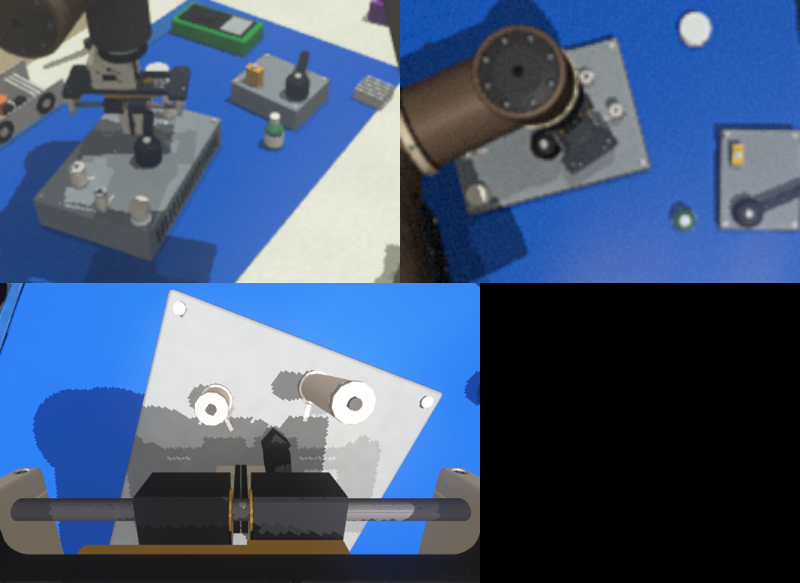

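The wrist view (lower left) shows the arm tip at wrist pixel (367,196), the tall tube's top at (472,159), and the −46° short tube to the left at (281,169). The arm still has about 10–15° to go, so I measure it.

```bash
cat >> h.py <<'E'
from scipy.spatial.transform import Rotation as Ro
def wcam(c,s):
    """wrist capture -> same form as a fixed camera"""
    T=np.eye(4); T[:3,:3]=Ro.from_euler("xyz",s["eef_rot"],degrees=True).as_matrix(); T[:3,3]=s["tcp_pos"]
    c["extrinsics"]=np.linalg.inv(T@c["hand_eye"]); return c
def near(c,lo,hi,ctr,rad,dark=None):
    vv,uu=np.mgrid[0:400,0:640]; P=world(c,uu,vv); g=c["frame"].max(-1)
    m=(P[...,2]>lo)&(P[...,2]<hi)&(np.hypot(P[...,0]-ctr[0],P[...,1]-ctr[1])<rad)&(c["depth"]>0)
    if dark: m&=g<dark
    return P[m]
def ang(p,h): return np.degrees(np.arctan2(p[1]-h[1],p[0]-h[0]))
E
python3 - <<'E'
from h import *
s,a,b,t=pickle.load(open("s3.pkl","rb")); w=wcam(b,s); hub=np.array([.524,.079])
q=near(w,.118,.130,(.570,-.025),.03); print("tube top",len(q),q.mean(0),(q.max(0)+q.min(0))/2,np.ptp(q,0))
tu=((q.max(0)+q.min(0))/2)[:2]
q=near(w,.086,.103,(.565,.0),.045,60); print("arm",len(q),q.mean(0),q.min(0),q.max(0))
tip=q[np.argsort(np.hypot(*(q[:,:2]-hub).T))[-15:]].mean(0); print("tip",tip,np.hypot(*(tip[:2]-hub)),"ang",ang(tip,hub),"body",ang(q.mean(0),hub),"tube",ang(tu,hub),np.hypot(*(tu-hub)))
d=cv2.fitLine(q[:,:2].astype(np.float32),cv2.DIST_HUBER,0,.001,.001).ravel(); print("line ang",np.degrees(np.arctan2(d[1],d[0])))
print(world(w,367.,196.,z=.099),world(w,472.,159.,z=.125))
E
```

```text
tube top 2950 [ 0.5721 -0.0267  0.1252] [ 0.571  -0.0267  0.1235] [0.0201 0.0193 0.0111]
arm 1566 [0.5749 0.0195 0.0962] [0.5611 0.0093 0.0861] [0.5842 0.0418 0.1023]
tip [0.5828 0.0096 0.0915] 0.09089840530317528 ang -49.73254619413098 body -49.446051391064906 tube -66.03910076445116 0.11569000019276411
line ang -36.81205
[0.5851 0.0069 0.099 ] [ 0.5706 -0.0273  0.125 ]
```

The tube is at −66.05° and the arm at −49.7°, so about 16.3° remain: four more rows.

```bash
python3 -m pendant '[[[0.1,0.19,0,0,0,1,-1],[0.1,0.19,0,0,0,1,-1],[0.1,0.19,0,0,0,1,-1],[0.1,0.19,0,0,0,1,-1],[0,0,0,0,0,0,-1],[0,0,0,0,0,0,-1],[0,0,0,0,0,0,-1],[0,0,0,0,0,0,-1]]]'
cat > m.py <<'E'
from h import *
s=r.get_state(); w=wcam(vision.capture("wrist"),s); hub=np.array([.524,.079])
q=near(w,.118,.130,(.570,-.026),.03); tu=((q.max(0)+q.min(0))/2)[:2]
q=near(w,.086,.103,(.556,-.003),.04,60); tip=q[np.argsort(np.hypot(*(q[:,:2]-hub).T))[-15:]].mean(0)
print("tip",tip,ang(tip,hub),"tube",tu,ang(tu,hub)); cv2.imwrite("pics/w4.png",w["frame"])
E
python3 m.py
```

```text
time_s: 14.85
tcp_pos: [0.5688, 0.0378, 0.0983]
eef_rot: [180.0, 0.0, -72.9]
contact_force: [0.1, -0.2, -0.3]
gripper_width: 0.0006
gripper_force: 0.2
tip [ 0.5599 -0.0044  0.0914] -66.69876110780255 tube [ 0.5707 -0.0268] -66.19752779285443
```

View pics/w4.png

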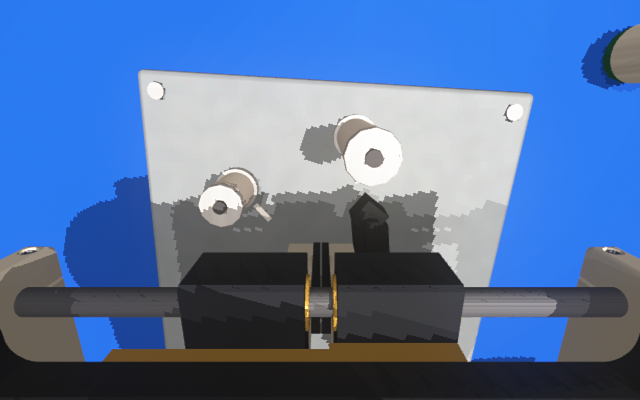

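Aligned: the arm tip at (368,210) points at the tall tube's foot, and the measured angles are −66.7° against −66.2°, about 1 mm at the tube. I back off sideways, rise, and travel to the link.

```bash
python3 -m pendant '[[[0,-0.2,0,0,0,0,-1],[0,-0.2,0,0,0,0,-1],[0,-0.2,0,0,0,0,-1],[0,0,-1,0,0,0,-1],[0,0,-1,0,0,0,-1],[0,0,-1,0,0,0,-1],[0,0,-1,0,0,0,-1],[0,0,-1,0,0,0,-1]]]' && python3 -m pendant '[[[0.8,0.8,0,0,0,0,-1],[0.8,0.8,0,0,0,0,-1],[0.8,0.8,0,0,0,0,-1],[0.8,0.8,0,0,0,0,-1],[0.8,0.8,0,0,0,0,-1],[0.8,0.8,0,0,0,0,-1],[0.8,0.8,0,0,0,0,-1],[0.8,0.8,0,0,0,0,-1]]]' && python3 -m pendant '[[[0.8,0.8,0,0,0,0,-1],[0.8,0.8,0,0,0,0,-1],[0.8,0.8,0,0,0,0,-1],[0.8,0.8,0,0,0,0,-1],[0.8,0.8,0,0,0,0,-1],[0.8,0.8,0,0,0,0,-1],[0.6,0.8,0,0,0,-0.55,-1],[0.6,0.8,0,0,0,-0.55,-1]]]' && python3 - <<'E'
from h import *
s=r.get_state(); w=wcam(vision.capture("wrist"),s); t=vision.capture("top"); pickle.dump((s,w,t),open("s5.pkl","wb"))
h=np.array([.421,-.215]); q=near(w,.072,.093,(.455,-.30),.05,60); print(s["joints"],len(q))
tip=q[np.argsort(np.hypot(*(q[:,:2]-h).T))[-15:]].mean(0); print("tip",tip,np.hypot(*(tip[:2]-h)),ang(tip,h))
hub=np.array([.524,.079]); q=near(t,.082,.103,(.552,.016),.035,75); print("selector by top",len(q),ang(q.mean(0),hub))
cv2.imwrite("pics/w5.png",np.hstack([cv2.resize(w["frame"],(480,300)),cv2.resize(t["frame"][140:260,260:388],(320,300))]))
E
```

```text
time_s: 15.7
tcp_pos: [0.5807, 0.0413, 0.1993]
eef_rot: [180.0, 0.0, -73.0]
contact_force: [-0.4, -0.8, -0.2]
gripper_width: 0.0005
gripper_force: 0.0
time_s: 16.5
tcp_pos: [0.4937, -0.1206, 0.1977]
eef_rot: [179.9, 0.0, -73.0]
contact_force: [-0.3, -0.6, -0.4]
gripper_width: 0.0005
gripper_force: 0.0
time_s: 17.3
tcp_pos: [0.4067, -0.2726, 0.1977]
eef_rot: [179.9, 0.1, -68.6]
contact_force: [0.0, -0.5, 0.4]
gripper_width: 0.0006
gripper_force: 0.0
[-10.7773   5.4199 -26.3219  -0.0154 -58.3518  32.2243] 1523
tip [ 0.4571 -0.3062  0.0808] 0.09811137679587867 -68.41491009762383
selector by top 67 -66.18245882481018
```

View pics/w5.png

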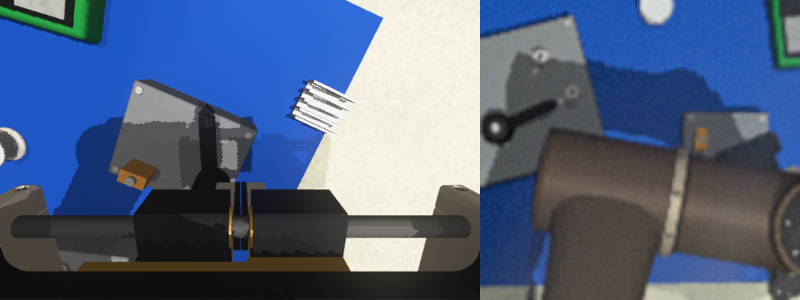

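The wrist view shows the link arm from the hub (210,180) to its tip (207,110), with the fingers at (240,185) on its right side, the brass block at (135,175) and the heat sink (322,105) clear. The top view has the selector still at −66.2°. I go down beside the link and start the arc.

```bash
python3 -m pendant '[[[0.17,0,0.9,0,0,0,-1],[0.18,0,0.9,0,0,0,-1],[0,0,0.9,0,0,0,-1],[0,0,0.9,0,0,0,-1],[0,0,0.95,0,0,0,-1],[0,0,0.95,0,0,0,-1],[0,0,0,0,0,0,-1],[0,0,0,0,0,0,-1]]]' && python3 -m pendant '[[[0,-0.12,0,0,0,0,-1],[0.1,-0.2,0,0,0,-1,-1],[0.1,-0.2,0,0,0,-1,-1],[0.1,-0.2,0,0,0,-1,-1],[0.1,-0.2,0,0,0,-1,-1],[0.1,-0.2,0,0,0,-1,-1],[0.1,-0.2,0,0,0,-1,-1],[0,0,0,0,0,0,-1]]]'
```

```text
time_s: 18.2
tcp_pos: [0.411, -0.2779, 0.0885]
eef_rot: [179.9, 0.0, -68.6]
contact_force: [0.4, 0.4, 0.6]
gripper_width: 0.0002
gripper_force: 0.0
time_s: 19.0
tcp_pos: [0.4411, -0.2747, 0.0895]
eef_rot: [-180.0, -0.1, -44.5]
contact_force: [-0.4, 0.3, 0.4]
gripper_width: 0.0005
gripper_force: 0.0
```

```bash
python3 -m pendant '[[[0.1,-0.2,0,0,0,-1,-1],[0.1,-0.2,0,0,0,-1,-1],[0.1,-0.2,0,0,0,-1,-1],[0.1,-0.2,0,0,0,-1,-1],[0.1,-0.2,0,0,0,-1,-1],[0.1,-0.2,0,0,0,-1,-1],[0.1,-0.2,0,0,0,-1,-1],[0.1,-0.2,0,0,0,-1,-1]]]'
cat > m2.py <<'E'
from h import *
s=r.get_state(); w=wcam(vision.capture("wrist"),s); h=np.array([.421,-.215]); y=np.radians(s["eef_rot"][2])
d=s["tcp_pos"][:2]-h; print("rad,cw",d@[np.cos(y),np.sin(y)],d@[np.sin(y),-np.cos(y)])
g=h+.085*np.array([np.cos(y+.1),np.sin(y+.1)])
q=near(w,.072,.093,g,.035,60); tip=q[np.argsort(np.hypot(*(q[:,:2]-h).T))[-15:]].mean(0)
print("tip",len(q),tip,np.hypot(*(tip[:2]-h)),ang(tip,h)); cv2.imwrite("pics/w6.png",w["frame"])
E
python3 m2.py
```

```text
time_s: 19.8
tcp_pos: [0.4699, -0.2556, 0.0892]
eef_rot: [180.0, -0.0, -12.6]
contact_force: [-1.2, -1.6, 0.6]
gripper_width: 0.0004
gripper_force: 0.8
rad,cw 0.05658462917738505 0.02896940222048917
tip 2063 [ 0.5153 -0.2432  0.0789] 0.09841405380688133 -16.659240160484345
```

View pics/w6.png

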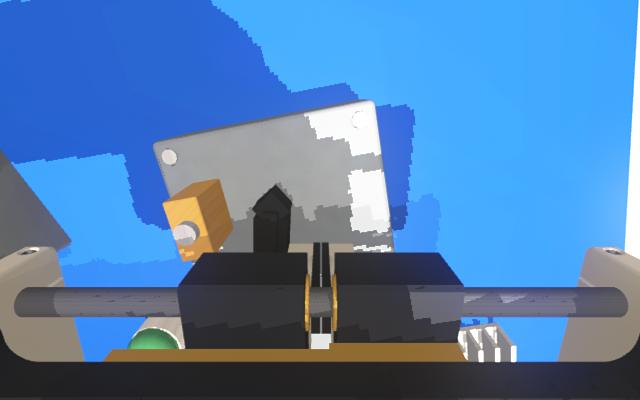

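The arm tip is at wrist pixel (275,190), at −16.7°, with the brass block at (200,215) ahead of it. Three more arc rows, then small pushes while watching the force.

```bash
python3 -m pendant '[[[0.1,-0.2,0,0,0,-1,-1],[0.1,-0.2,0,0,0,-1,-1],[0.1,-0.2,0,0,0,-1,-1],[0,0,0,0,0,0,-1],[0,0,0,0,0,0,-1],[0,0,0,0,0,0,-1],[0,0,0,0,0,0,-1],[0,0,0,0,0,0,-1]]]'; python3 m2.py; python3 -m pendant '[[[0,-0.05,0,0,0,0,-1],[0,-0.05,0,0,0,0,-1],[0,0,0,0,0,0,-1],[0,0,0,0,0,0,-1],[0,0,0,0,0,0,-1],[0,0,0,0,0,0,-1],[0,0,0,0,0,0,-1],[0,0,0,0,0,0,-1]]]'; python3 m2.py
```

```text
time_s: 20.65
tcp_pos: [0.4778, -0.2447, 0.0886]
eef_rot: [180.0, -0.0, -0.6]
contact_force: [-0.2, 0.3, 0.0]
gripper_width: 0.0004
gripper_force: 0.0
rad,cw 0.057101060617119496 0.02903446306472009
tip 2032 [ 0.519  -0.2224  0.0803] 0.09825016133148695 -4.33406093472243
time_s: 21.5
tcp_pos: [0.4779, -0.2425, 0.0886]
eef_rot: [180.0, -0.0, -0.6]
contact_force: [0.5, -1.0, 0.1]
gripper_width: 0.0007
gripper_force: 0.7
rad,cw 0.0571634870056624 0.026979114598339397
tip 2024 [ 0.519  -0.22    0.0795] 0.09810383907204474 -2.924740118429658
```

Still moving freely (under 1 N), so I keep on in small steps until the stop shows as force.

```bash
python3 -m pendant '[[[0,-0.05,0,0,0,0,-1],[0,-0.05,0,0,0,0,-1],[0,0,0,0,0,0,-1],[0,0,0,0,0,0,-1],[0,0,0,0,0,0,-1],[0,0,0,0,0,0,-1],[0,0,0,0,0,0,-1],[0,0,0,0,0,0,-1]]]'; python3 m2.py; python3 -m pendant '[[[0,-0.05,0,0,0,0,-1],[0,-0.05,0,0,0,0,-1],[0,0,0,0,0,0,-1],[0,0,0,0,0,0,-1],[0,0,0,0,0,0,-1],[0,0,0,0,0,0,-1],[0,0,0,0,0,0,-1],[0,0,0,0,0,0,-1]]]'; python3 m2.py
```

```text
time_s: 22.35
tcp_pos: [0.478, -0.2416, 0.0887]
eef_rot: [179.9, -0.0, -0.6]
contact_force: [0.3, -9.5, -2.3]
gripper_width: 0.0006
gripper_force: 4.7
rad,cw 0.057243869286205944 0.026047250489343907
tip 2026 [ 0.5192 -0.2191  0.0796] 0.09825808512399094 -2.3889473991476873
time_s: 23.2
tcp_pos: [0.478, -0.2412, 0.0888]
eef_rot: [179.8, -0.0, -0.6]
contact_force: [0.9, -22.7, -6.5]
gripper_width: 0.0006
gripper_force: 10.5
rad,cw 0.05720927373605791 0.025663166927921355
tip 2027 [ 0.5191 -0.2188  0.0801] 0.09817179937210792 -2.204637758230287
```

The link is hard against the stop: the force rises to 23 N and it no longer moves. I back off, rise clear and check both arms.

```bash
python3 -m pendant '[[[0,0.2,0,0,0,0,-1],[0,0.2,0,0,0,0,-1],[0,0.2,0,0,0,0,-1],[0,0,-1,0,0,0,-1],[0,0,-1,0,0,0,-1],[0,0,-1,0,0,0,-1],[0,0,-1,0,0,0,-1],[0,0,-1,0,0,0,-1]]]' && python3 -m pendant '[[[-0.3,1,-0.5,0,0,0,-1],[-0.3,1,-0.5,0,0,0,-1],[-0.3,1,-0.5,0,0,0,-1],[-0.3,1,0,0,0,0,-1],[-0.3,1,0,0,0,0,-1],[0,1,0,0,0,0,-1],[0,1,0,0,0,0,-1],[0,0,0,0,0,0,-1]]]' && python3 - <<'E'
from h import *
s=r.get_state(); a=vision.capture("side"); t=vision.capture("top")
hub=np.array([.524,.079]); h=np.array([.421,-.215])
q=near(t,.082,.103,(.552,.016),.035,75); print("selector",len(q),ang(q.mean(0),hub))
q=near(t,.072,.093,(.49,-.217),.035,75); print("link",len(q),q.mean(0) if len(q) else 0,ang(q.mean(0),h) if len(q) else 0)
cv2.imwrite("pics/end.png",np.vstack([np.hstack([cv2.resize(a["frame"][150:320,190:430],(400,283)),cv2.resize(t["frame"][130:250,220:390],(400,283))])]))
E
```

```text
time_s: 24.05
tcp_pos: [0.4775, -0.2502, 0.1893]
eef_rot: [-180.0, 0.0, -0.6]
contact_force: [0.4, -1.0, -0.3]
gripper_width: 0.0005
gripper_force: 0.0
time_s: 24.85
tcp_pos: [0.4461, -0.3917, 0.2181]
eef_rot: [-180.0, 0.0, -0.7]
contact_force: [-0.6, 0.2, -0.2]
gripper_width: 0.0009
gripper_force: 0.0
selector 66 -66.5755515129072
link 0 0 0
```

View pics/end.png

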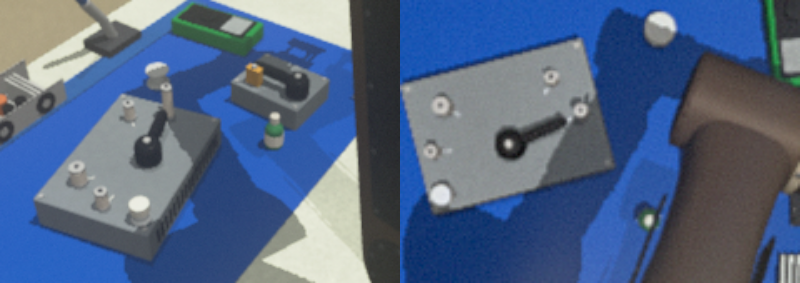

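The side view (left) shows the selector arm pointing at the tall tube at (166,100) and the link arm lying shut against its brass block at (255,75). The bystanders are where they were, and the top view agrees on the selector (−66.6° against the tube's −66.1°). I hand it in.

```bash
python3 -c "
from plant import r
print(r.close_job())"
```

```text
the job is handed in; nothing more can be done
None
```

The job is handed in (no verdict came back): the selector measured within about 1° of the tall tube, the link was pushed afterwards until it stopped hard against its brass block, both by one-sided pushing only, and no bystander was visibly moved.

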